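# Pull the fume extractor's pre-filter and hold it over the dust tray

## Robot

A 7-joint arm with a two-finger parallel gripper is mounted at the origin on the work surface. World frame = base frame: x ahead of the robot, y to its left, z up, the work surface at z = 0. Lengths are in m, angles in degrees, forces in N, time in s.
With the tool pointing down it reaches from about 0.425 to 1.025 m from the base axis. Payload 3.6 kg.
Tool frame: the origin (TCP) lies midway between the tips of the shut fingers; the grasp point (between the pads) lies 19 mm behind it; x points along the fingers, z is the direction in which the jaws open and shut, and the axes are right-handed (so a half turn about x gives the same grasp; the last joint's range is limited). The gripper opens to 85 mm and grips with 20 to 120 N. Pads are 22 mm wide; open, the fingers measure 114 mm over their backs; the gripper's body (76 mm by 85 mm) begins 54 mm behind the grasp point. The pads swing forward as they close: fully open they stand 13 mm farther back than shut.
Start: joints at [-76.633, 33.873, 2.773, 92.16, -1.908, 54.013, -1.931], TCP at [0.233, 0.687, 0.231] pointing down, gripper open.
Joint ranges: [-153.93, 153.93], [-27.13, 128.08], [-72.61, 78.16], [10.71, 143.7], [-87.88, 267.88], [4.46, 118.87], [-176.78, 176.78]. Speed limits (degrees/s): [147.25, 147.25, 180, 180, 180, 180, 180].

## Interface

Orientations are given as [roll, pitch, yaw] about the fixed x, y, z axes, in that order (R = Rz(yaw) Ry(pitch) Rx(roll)).
In Python, from rig import status, vision, robot gives the robot as it stands. The module is installed in compiled form; this text tells all that it offers.
- The arm moves only by the tool move_arm, never from a script. Its argument "deltas" is a list that holds one entry, the list of rows, each a list of 6 numbers: the shift along the tool's x, y, z scaled (see below), then the turn, a rotation vector about the tool's x, y, z scaled (see below). In form: [[[x, y, z, ax, ay, az], ...]]. A call has 1 to 10 rows; each row shifts and turns the pose as measured when the row begins, along the tool's axes as they then stand; what a row does not reach is not made up. The controller multiplies each number of a shift by 0.4 m and each number of a turn by pi rad. A row lasts 1/12 s, in which the tool goes at most 41.7 mm and 7.16 degrees, less where a joint would pass 70% of its speed; a pose out of reach is approached as far as the arm can. A call with a number of a shift or a turn outside -1 to 1 is refused whole. A call with a gripper value outside its range is refused whole. "hand" is the opening, from -1 (shut) to 1 (fully open), so that 0 is half open, set as the call begins (left out, the last holds). The fingers move at their own pace and stop on an object; "grip_force" is the grip in N (left out, the last holds). Time passes only in rows, so rows that do not move let the fingers close. It gives the time, the measured TCP pose, the force and the opening at its end, in the units of the state.
- status.read_state(): the state, without advancing time (a new reading comes with each control period).
- vision.capture(name): name is "scene" or "top" or "wrist"; returns a dict with "color" (420x560x3 uint8, red, green, blue), "vfov" (degrees; the focal length in pixels is half the picture's height over the tangent of half this angle, whatever the lens; pixels are square), "cx", "cy" (the principal point, pixels), "k1" (the pictures are not rectified: a ray, as slopes to the right and down, at radius r is drawn at 1 + k1 r^2 times it, then the intrinsics apply), "rvec" (rotation vector, rad) and "tvec" (3), from world to camera coordinates, as OpenCV has them. Camera axes: x right, y down, z forward; pixel columns grow to the right and rows downward; lengths in m; the calibration is good to about 2 mm. A picture is of the moment at which its call begins. There is no depth.
- robot.sign_off(): hands the job in, once; it reports no verdict.
The state is a dict: "time_s": time; "joints": joint angles; "qvel": joint speeds; "tau": joint torques, N m; "tcp_pos": TCP position; "tool_rot": TCP orientation; "wrist_force": force on the tool from outside, world axes, zero at the start; "torque": the same for the moment, N m; "gripper_width": finger opening in m.
Only numpy, scipy, OpenCV 4.12 (cv2) and the standard library are available. Lean on these libraries where they do the work, as an engineer would, in place of code of your own. Each camera call takes 0.05 s, during which the arm holds its last target.

## Task

Swing the blue flap on top of the bench fume extractor fully up so that it stays standing open, draw the yellow pre-filter plate straight up out of the housing, and finish while holding it upright, low over the steel tray, ready to be brushed off: its whole lower edge above the tray's floor, not touching the tray and no more than about 10 cm above it. Leave the black carbon filter in its slot, the flap open, and the tray and the other things on the bench where they are; the job ends with the plate still in the gripper.

Things in the scene. Friction and masses are not known exactly. Their poses are not given: they have to be found in the camera images.
- extractor: fixed grey open-topped metal box, 200 x 200 x 122 mm high, walls 4 mm; origin at the centre of its underside, z up; black louvres on its -x side, round fan grille on +x. Inner floor 8 mm up. Two upright slots at y = -34 and +34 mm, x = 0, each hold a filter plate lying along x; guide ribs reach 73 mm up, 1.5 mm clearance per face. The filters' pull tabs end 10 mm below the rim
- flap (a joint): angle of the blue flap on top of the extractor, hinged along the box's +y rim: 0 = shut, grows as its -y edge swings up, 1.57 = upright, 1.85 = stop. Stiff hinge: stays where it is left (about 0.4 N m to raise, 2 N at the handle). May start slightly ajar. Flap 200 x 212 x 6 mm, 0.15 kg; free edge overhangs the -y wall by 12 mm
- flap_hinge (a point): point on the flap's hinge line, at x = 0, y = +100, z = 122 mm of the extractor's frame; the axis runs along the extractor's x and its axes are those of the extractor
- flap_handle (a point): middle of the flap's grip, a round steel bar 10 mm thick, 100 mm long, parallel to the hinge, on posts 45 mm either side; its axis is 196 mm from the hinge line and 46 mm above the hinge's plane (40 mm above the flap's face). Pinched, it can turn between the fingers, so the tool may stay pointing down. Flap up, it is on the flap's +y side, 35 mm gap: open the fingers only a little to let go
- prefilter: the pre-filter plate to take out, yellow plastic frame with white pleats, 110 (x) x 12 (y) x 80 mm high, 0.12 kg, with a yellow pull tab 40 (x) x 12 (y) x 24 mm high standing on the middle of its upper edge; origin at the centre of its lower edge, z up when upright, y normal to its broad faces. Hidden under the flap, in either of the two slots
- prefilter_tab (a point): centre of the yellow pull tab, 92 mm above the plate's lower edge
- edge_a (a point): one end of the pre-filter's lower edge (x = -55 mm of the plate)
- edge_b (a point): other end of the pre-filter's lower edge (x = +55 mm of the plate)
- carbon: carbon filter plate, all black, same shape and size as the pre-filter, in the other slot; it stays there
- tray: shallow open steel tray lying loose on the bench, 220 (x) x 160 (y) x 25 mm high, walls 4 mm, 0.6 kg; origin at the centre of its underside, z up
- meter: bystander: yellow and black multimeter lying flat, 150 x 75 x 36 mm; origin at the centre of its underside
- oil: bystander: small bottle, 36 mm across and 65 mm high; origin at the centre of its underside
- pinion: bystander: dark steel starter pinion, 56 mm across and 50 mm high; origin at the centre of its underside

How it is judged (in metres and radians):
On the way, in this order (a step that is already met when the one before it is completed fails the run):
1. the flap is swung fully up while both filters are still in their slots (value of joint flap above 1.35 rad and z of prefilter in the frame of extractor below 0.03 m), for 0.2 s.
2. the pre-filter is held in the fingers, drawn clear above the housing's rim (z of each of edge_a, edge_b in the frame of extractor above 0.122 m and contact force between the fingers and prefilter above 1 N), for 0.1 s.
At the end, for the whole second after the job is handed in: Flap above 1.35 rad; pre-filter still in the fingers, upright within 15 degrees, its lower edge wholly inside the tray's inner outline seen from above, 12 to 140 mm above the tray's underside, not touching it; carbon filter moved under 20 mm, tray and bystanders under 30 mm (value of joint flap above 1.35 rad and x of edge_a in the frame of tray between -0.106 and 0.106 m and y of edge_a in the frame of tray between -0.076 and 0.076 m and x of edge_b in the frame of tray between -0.106 and 0.106 m and y of edge_b in the frame of tray between -0.076 and 0.076 m and z of edge_a in the frame of tray between 0.012 and 0.14 m and z of edge_b in the frame of tray between 0.012 and 0.14 m and angle between prefilter's own z axis and vertical below 0.26 rad and contact force between the fingers and prefilter above 1 N and contact force between prefilter and tray below 0.05 N and linear speed of prefilter below 0.03 m/s and distance of carbon from where it was at the start of the episode below 0.02 m and distance of each of tray, meter, oil, pinion from where it was at the start of the episode below 0.03 m); the arm keeps its last pose, push and grip.
It fails at once if the carbon filter is pulled out of its slot (distance of carbon from where it was at the start of the episode above 0.03 m).
It fails at once if the tray is shoved about (distance of tray from where it was at the start of the episode above 0.04 m).
It fails at once if a bystander is knocked about (distance of any of meter, oil, pinion from where it was at the start of the episode above 0.04 m).
It also fails if it takes over 53 s, if anything falls off the work surface, if the arm or the gripper's body presses on something with over 40 N, if the wrist force passes 120 N, or if a joint passes its speed limit or range.

## Working session

There is one attempt and no reset: what is moved stays moved. The work goes in short steps, Python scripts to look and compute and a tool call to move; the robot and the scene stay as the last step left them, time stands still between calls to the robot, and variables do not carry over. Pictures are saved under pics/ and viewed, and the job is handed in when it is done.

Besides the shell and the picture viewer there is one more tool, called as name(argument=value, ...) on one line, values as JSON. move_arm: Moves the arm, as the interface text tells. Its arguments: {"type":"object","properties":{"deltas":{"type":"array","items":{"type":"array","items":{"type":"array","items":{"type":"number","minimum":-1,"maximum":1}}}},"hand":{"type":"number"},"grip_force":{"type":"number"}},"required":["deltas"]}

```bash
mkdir -p pics
cat > h.py <<'E'
import numpy as np, cv2
from scipy.spatial.transform import Rotation as R
from rig import status, vision, robot
def cap(n,f):
    c=vision.capture(n); cv2.imwrite('pics/'+f,c['color'][:,:,::-1]); 
    import pickle; pickle.dump(c,open('pics/'+f+'.pkl','wb')); return c
def load(f):
    import pickle; return pickle.load(open('pics/'+f+'.pkl','rb'))
def foc(c): return 210/np.tan(np.radians(c['vfov'])/2)
def ray(c,u,v):
    f=foc(c); d=np.array([(u-c['cx'])/f,(v-c['cy'])/f]); s=d.copy()
    for _ in range(30): s=d/(1+c['k1']*(s@s))
    Rm=cv2.Rodrigues(np.array(c['rvec'],float))[0]; t=np.array(c['tvec'],float).ravel()
    return -Rm.T@t, Rm.T@np.array([s[0],s[1],1])
def atz(c,u,v,z):
    o,d=ray(c,u,v); return o+d*(z-o[2])/d[2]
def proj(c,P):
    Rm=cv2.Rodrigues(np.array(c['rvec'],float))[0]; t=np.array(c['tvec'],float).ravel()
    p=np.atleast_2d(P)@Rm.T+t; s=p[:,:2]/p[:,2:]; r2=(s**2).sum(1,keepdims=True)
    return s*(1+c['k1']*r2)*foc(c)+[c['cx'],c['cy']]
def tri(obs):
    A=np.zeros((3,3));b=np.zeros(3)
    for c,u,v in obs:
        o,d=ray(c,u,v); d/=np.linalg.norm(d); M=np.eye(3)-np.outer(d,d); A+=M;b+=M@o
    return np.linalg.solve(A,b)
E
python3 - <<'E'
from h import *
for n in ['scene','top','wrist']:
    c=cap(n,n+'0.png'); print(n,c['vfov'],c['cx'],c['cy'],c['k1'],ray(c,280,210))
print(status.read_state())
E
```

```text
scene 46.24457952082663 276.8868727350248 205.1715809328087 -0.12440390004115198 (array([ 0.21447985, -0.25752841,  1.54858884]), array([ 0.2518931 ,  0.21965583, -0.9425697 ]))
top 48.47464074168294 282.3939819087391 207.10483597511998 0.014825998808871825 (array([0.369014  , 0.09364436, 1.17378659]), array([ 0.20166754,  0.00181765, -0.97948546]))
wrist 63.49623184006059 280.2856200449407 204.5655902268017 -0.029643521350633643 (array([0.15360102, 0.71372142, 0.37314055]), array([ 0.31920052, -0.11044103, -0.94136652]))
{'time_s': 0.15, 'joints': array([-76.63217312,  33.91539755,   2.7683458 ,  92.21665478,
        -1.90957662,  54.01348122,  -1.93234859]), 'qvel': array([ 0.0904478 , -0.22528506,  0.0755177 , -0.22828601, -0.06673046,
       -0.0411693 , -0.08240909]), 'tau': array([ 3.00142943e-03, -5.49253178e+01,  1.54988654e+00, -1.98455429e+01,
        9.58191667e-03,  5.73643221e-03, -1.41684049e-05]), 'tcp_pos': array([0.23252719, 0.68604364, 0.2304005 ]), 'tool_rot': array([-177.41114639,   89.90060565, -106.13423406]), 'wrist_force': array([-0.16907027,  0.47861191, -0.07603887]), 'torque': array([-0.01658391, -0.00577128,  0.0101683 ]), 'gripper_width': 0.08550471896436677}
```

View pics/scene0.png

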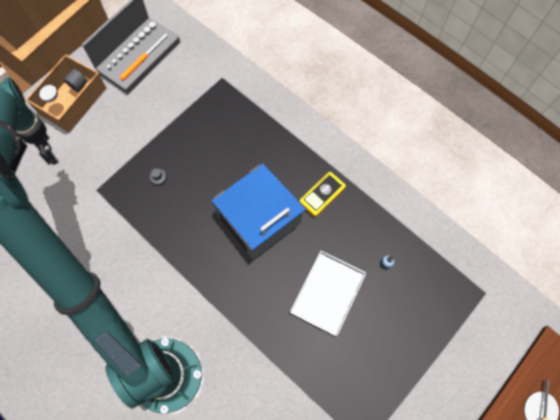

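View pics/top0.png

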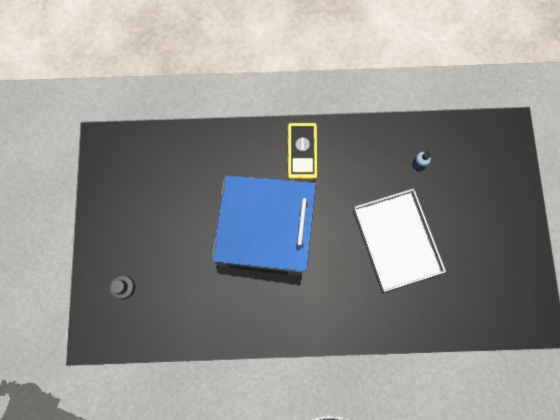

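View pics/wrist0.png

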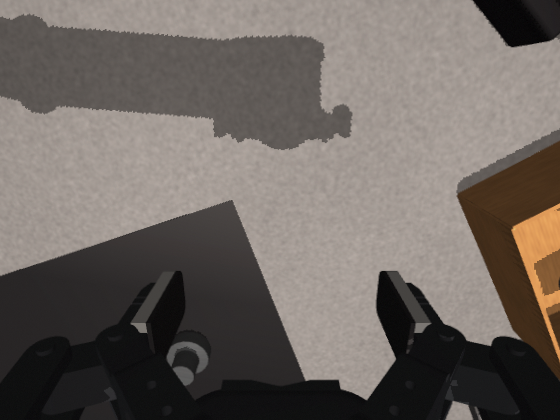

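Run:
```python
from h import *
c=load('top0.png')['color'][:,:,::-1]
cv2.imwrite('pics/t_a.png',cv2.resize(c[110:290,200:330],None,fx=4.4,fy=3.3*4/3*0.75,interpolation=cv2.INTER_CUBIC) if 0 else cv2.resize(c[165:290,200:340],None,fx=4.5,fy=4.5,interpolation=cv2.INTER_CUBIC))
cv2.imwrite('pics/t_b.png',cv2.resize(c[180:300,345:455],None,fx=4.5,fy=4.5,interpolation=cv2.INTER_CUBIC))
c=load('scene0.png')['color'][:,:,::-1]
cv2.imwrite('pics/s_a.png',cv2.resize(c[155:275,200:350],None,fx=4.5,fy=4.5,interpolation=cv2.INTER_CUBIC))
```

```text
(no output)
```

View pics/t_a.png

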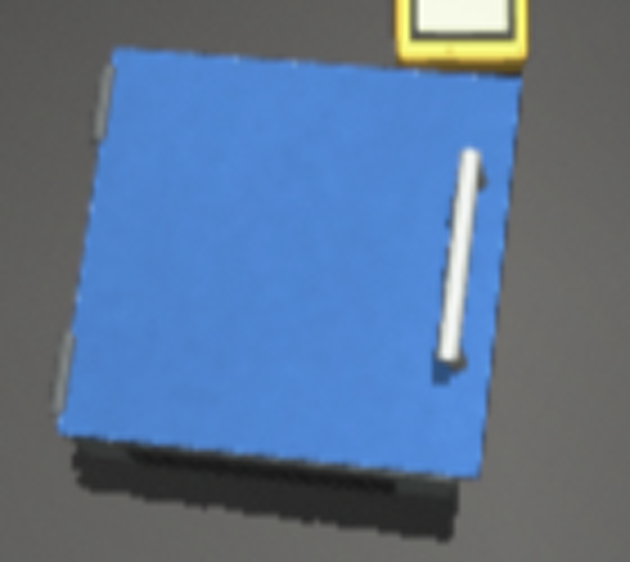

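View pics/t_b.png

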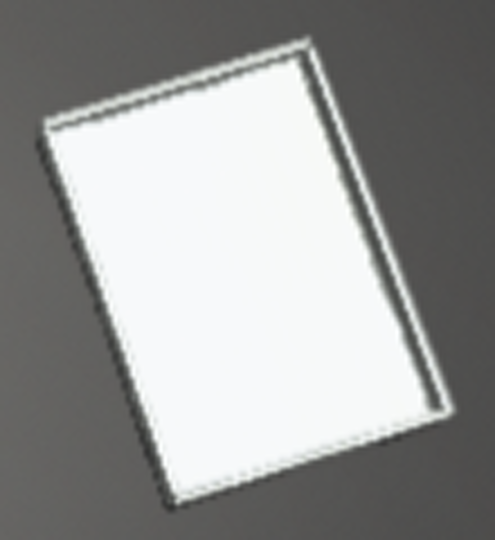

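View pics/s_a.png

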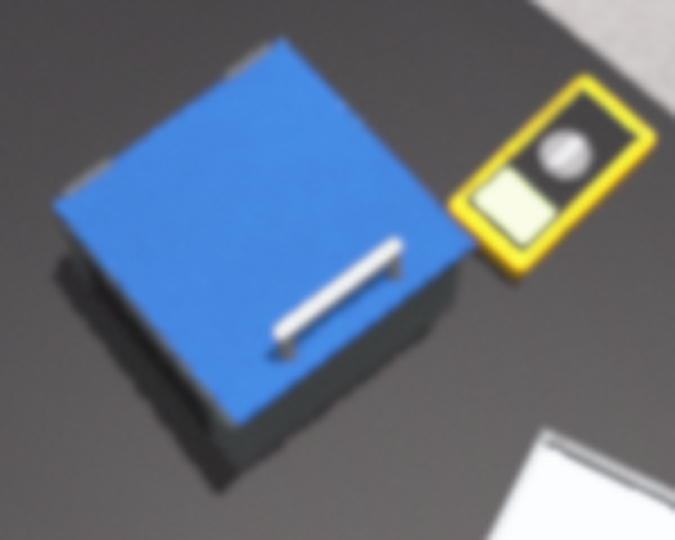

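```bash
cat > fit.py <<'E'
from h import *
from scipy.optimize import least_squares
t=load('top0.png'); s=load('scene0.png')
# flap points in flap frame rel hinge: (x, dist, height above hinge plane)
def ext(p): # x,y,yaw
    x,y,w=p; c,si=np.cos(w),np.sin(w); return np.array([[c,-si,0],[si,c,0],[0,0,1]]),np.array([x,y,0])
def flap(pts,a):
    out=[]
    for X,d,h in pts: out.append([X,.1-d*np.cos(a)+h*np.sin(a)*1, .122+d*np.sin(a)+h*np.cos(a)])
    return np.array(out)
pts=[(.1,0,.006),(.1,.212,.006),(-.1,.212,.006),(-.1,0,.006),(.05,.196,.046),(-.05,.196,.046)]
T=np.array([(224.4,175.7),(316,181.2),(306.7,271.2),(212.9,261.2),(304.4,199),(300,245)])
S=np.array([(262.7,163.4),(305.6,209),(252.9,249.7),(211.6,200.6),(288.4,209),(262.2,229)])
def res(p):
    Rm,o=ext(p[:3]); P=flap(pts,p[3])@Rm.T+o
    return np.r_[(proj(t,P)-T).ravel(),(proj(s,P)-S).ravel()]
if __name__=='__main__':
    r=least_squares(res,[.56,.15,0,0.02],loss='soft_l1'); p=r.x
    print(p,np.degrees(p[2:])); print(res(p).reshape(-1,2).round(1))
    Rm,o=ext(p); np.save('ext.npy',p)
    print('hinge',Rm@[0,.1,.122]+o,'handle',Rm@flap([(0,.196,.046)],p[3])[0]+o)
    print('tray T', [atz(t,345+a/4.5,180+b/4.5,.025).round(3) for a,b in [(44,125),(310,42),(450,410),(175,502)]])
    TT=np.array([atz(t,345+a/4.5,180+b/4.5,.025) for a,b in [(44,125),(310,42),(450,410),(175,502)]])
    print(TT.mean(0), np.linalg.norm(np.diff(TT,axis=0),axis=1), np.degrees(np.arctan2(*(TT[1]-TT[2])[[1,0]])))
    print('oil',atz(t,423,160,.05),'pin',atz(t,121,287,.03),'meter',[atz(t,u,v,.03).round(3) for u,v in [(289,123),(316,123),(317,178),(289,178)]])
E
python3 fit.py
```

```text
[ 0.55713406  0.13530875 -0.14581747  0.14414339] [-8.35472581  8.25880815]
[[ 0.7 -0.2]
 [-0.3  0.5]
 [ 0.1 -0.6]
 [-0.1 -0.1]
 [ 0.3 -0.5]
 [-0.2 -0.6]
 [-0.6  0.3]
 [-0.3 -0.2]
 [ 0.  -0.2]
 [-0.1  0.2]
 [-0.2  0.3]
 [-0.8  0.9]]Traceback (most recent call last):
  File "fit.py", line 20, in <module>
    Rm,o=ext(p); np.save('ext.npy',p)
         ~~~^^^
  File "fit.py", line 6, in ext
    x,y,w=p; c,si=np.cos(w),np.sin(w); return np.array([[c,-si,0],[si,c,0],[0,0,1]]),np.array([x,y,0])
    ^^^^^
ValueError: too many values to unpack (expected 3)
```

```bash
sed -i 's/x,y,w=p; c/x,y,w=p[:3]; c/' fit.py; python3 fit.py | tail -8
```

```text
[ 0.  -0.2]
 [-0.1  0.2]
 [-0.2  0.3]
 [-0.8  0.9]]
hinge [0.57166418 0.23424749 0.122     ] handle [0.54444058 0.04887617 0.19567732]
tray T [array([ 0.605, -0.092,  0.025]), array([ 0.647, -0.245,  0.025]), array([ 0.44 , -0.301,  0.025]), array([ 0.395, -0.149,  0.025])]
[ 0.52172969 -0.19685043  0.025     ] [0.1583249  0.21519022 0.15873502] 15.218971035253682
oil [ 0.71601501 -0.26722764  0.05      ] pin [0.42798173 0.48601834 0.03      ] meter [array([0.835, 0.065, 0.03 ]), array([ 0.832, -0.006,  0.03 ]), array([ 0.684, -0.001,  0.03 ]), array([0.687, 0.07 , 0.03 ])]
```

```bash
cat > plan.py <<'E'
from h import *
def R0(s): return R.from_euler('xyz',s['tool_rot'],degrees=True)
def down(zdir_yaw): # tool x down, tool z horizontal at yaw (deg)
    z=np.array([np.cos(np.radians(zdir_yaw)),np.sin(np.radians(zdir_yaw)),0]); x=np.array([0,0,-1.]); y=np.cross(z,x)
    return R.from_matrix(np.c_[x,y,z])
def plan(way,maxs=.04,maxr=6.8,verbose=True):
    s=status.read_state(); p=s['tcp_pos']; r=R0(s); n=0
    for P,Rt in way:
        P=np.array(P); rv=(r.inv()*Rt).as_rotvec(); k=max(1,int(np.ceil(max(np.linalg.norm(P-p)/maxs,np.degrees(np.linalg.norm(rv))/maxr)-.01)))
        r0,p0=r,p
        for i in range(k):
            pn=p0+(P-p0)*(i+1)/k; rn=r0*R.from_rotvec(rv*(i+1)/k)
            d=r.as_matrix().T@(pn-p)/.4; w=(r.inv()*rn).as_rotvec()/np.pi; n+=1
            print('[%s],'%','.join('%.3f'%v for v in np.r_[d,w])); p,r=pn,rn
        print('--',n)
E
python3 - <<'E'
from plan import *
s=status.read_state(); M=R0(s).as_matrix(); print(M.round(3))
p=np.load('ext.npy') if __import__('os').path.exists('ext.npy') else None; print(p)
print(np.degrees(np.arctan2(M[1,2],M[0,2])))
yaw=np.degrees(p[2])
for a in (90,-90):
    print(a+yaw); plan([([.45,.42,.34],down(a+yaw)),([.5444,.0489,.32],down(a+yaw))])
E
```

```text
[[-0.    -0.947  0.321]
 [-0.002  0.321  0.947]
 [-1.    -0.    -0.002]]
[ 0.55713406  0.13530875 -0.14581747  0.14414339]
71.27690844002493
81.64527419078159
[-0.027,-0.073,-0.046,-0.006,-0.000,-0.000],
[-0.027,-0.072,-0.047,-0.006,-0.000,-0.000],
[-0.027,-0.071,-0.048,-0.006,-0.000,-0.000],
[-0.027,-0.070,-0.049,-0.006,-0.000,-0.000],
[-0.027,-0.069,-0.051,-0.006,-0.000,-0.000],
[-0.027,-0.068,-0.052,-0.006,-0.000,-0.000],
[-0.027,-0.067,-0.053,-0.006,-0.000,-0.000],
[-0.027,-0.067,-0.054,-0.006,-0.000,-0.000],
[-0.027,-0.066,-0.056,-0.006,-0.000,-0.000],
[-0.027,-0.064,-0.057,-0.006,-0.000,-0.000],
-- 10
[0.005,-0.037,-0.088,0.000,0.000,0.000],
[0.005,-0.037,-0.088,0.000,0.000,0.000],
[0.005,-0.037,-0.088,0.000,0.000,0.000],
[0.005,-0.037,-0.088,0.000,0.000,0.000],
[0.005,-0.037,-0.088,0.000,0.000,0.000],
[0.005,-0.037,-0.088,0.000,0.000,0.000],
[0.005,-0.037,-0.088,0.000,0.000,0.000],
[0.005,-0.037,-0.088,0.000,0.000,0.000],
[0.005,-0.037,-0.088,0.000,0.000,0.000],
[0.005,-0.037,-0.088,0.000,0.000,0.000],
-- 20
-98.35472580921841
[-0.011,-0.029,-0.018,0.038,-0.000,0.000],
[-0.011
[... 711 characters left out ...]
[-0.011,0.000,0.034,0.038,-0.000,0.000],
[-0.011,0.004,0.034,0.038,-0.000,0.000],
[-0.011,0.008,0.033,0.038,-0.000,0.000],
[-0.011,0.012,0.032,0.038,-0.000,0.000],
[-0.011,0.016,0.031,0.038,-0.000,0.000],
[-0.011,0.019,0.028,0.038,-0.000,0.000],
[-0.011,0.022,0.026,0.038,-0.000,0.000],
-- 25
[0.005,0.037,0.088,-0.000,0.000,0.000],
[0.005,0.037,0.088,-0.000,0.000,0.000],
[0.005,0.037,0.088,-0.000,-0.000,-0.000],
[0.005,0.037,0.088,0.000,0.000,0.000],
[0.005,0.037,0.088,-0.000,0.000,0.000],
[0.005,0.037,0.088,-0.000,0.000,0.000],
[0.005,0.037,0.088,-0.000,-0.000,-0.000],
[0.005,0.037,0.088,0.000,0.000,0.000],
[0.005,0.037,0.088,-0.000,0.000,0.000],
[0.005,0.037,0.088,-0.000,0.000,0.000],
-- 35
```

move_arm(deltas=[[[-0.027, -0.073, -0.046, -0.006, 0, 0], [-0.027, -0.072, -0.047, -0.006, 0, 0], [-0.027, -0.071, -0.048, -0.006, 0, 0], [-0.027, -0.07, -0.049, -0.006, 0, 0], [-0.027, -0.069, -0.051, -0.006, 0, 0], [-0.027, -0.068, -0.052, -0.006, 0, 0], [-0.027, -0.067, -0.053, -0.006, 0, 0], [-0.027, -0.067, -0.054, -0.006, 0, 0], [-0.027, -0.066, -0.056, -0.006, 0, 0], [-0.027, -0.064, -0.057, -0.006, 0, 0]]], hand=0, grip_force=40)

```text
time_s: 0.98
tcp_pos: [0.4489, 0.4188, 0.3334]
tool_rot: [128.6, 89.1, -147.5]
wrist_force: [0.6, -0.7, -0.2]
gripper_width: 0.0426
```

move_arm(deltas=[[[0, -0.037, -0.088, 0, 0, 0], [0, -0.037, -0.088, 0, 0, 0], [0, -0.037, -0.088, 0, 0, 0], [0, -0.037, -0.088, 0, 0, 0], [0, -0.037, -0.088, 0, 0, 0], [0, -0.037, -0.088, 0, 0, 0], [0, -0.037, -0.088, 0, 0, 0], [0, -0.037, -0.088, 0, 0, 0], [0, -0.037, -0.088, 0, 0, 0], [0, -0.037, -0.088, 0, 0, 0]]])

```text
time_s: 1.82
tcp_pos: [0.5645, 0.0367, 0.3363]
tool_rot: [116.1, 89.5, -159.9]
wrist_force: [1.2, 0.2, 0.4]
gripper_width: 0.0427
```

Run:
```python
from plan import *
c=cap('wrist','w1.png'); s=status.read_state(); print(s['tcp_pos'],s['joints'].round(0))
plan([([.5444,.0489,.30],down(81.65)),([.5444,.0489,.1957-.019+.003],down(81.65))],maxs=.03)
```

```text
[0.56659399 0.02528796 0.33668495] [-17.  16.  12. 106.  -3.  58.  80.]
[0.046,0.031,0.027,0.004,-0.002,-0.001],
[0.046,0.031,0.026,0.004,-0.002,-0.001],
-- 2
[0.075,0.000,0.000,0.000,0.000,0.000],
[0.075,0.000,0.000,0.000,0.000,0.000],
[0.075,0.000,0.000,0.000,0.000,0.000],
[0.075,0.000,0.000,-0.000,0.000,0.000],
-- 6
```

View pics/w1.png

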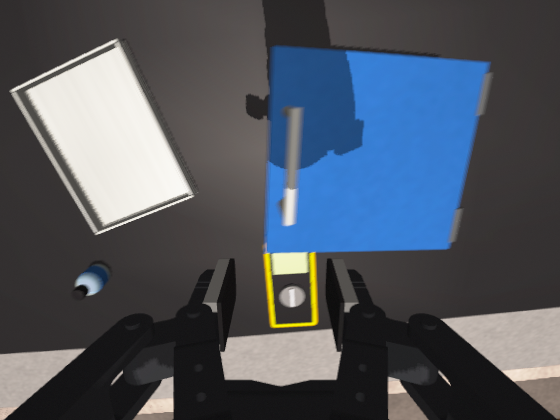

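Run:
```python
from fit import *
w=load('w1.png'); p=np.load('ext.npy'); Rm,o=ext(p); P=flap(pts,p[3])@Rm.T+o
print(proj(w,P).round(1))
img=w['color'][:,:,::-1].copy()
cv2.imwrite('pics/w1c.png',cv2.resize(img[30:270,230:510],None,fx=2.5,fy=2.5,interpolation=cv2.INTER_CUBIC))
```

```text
[[449.  247.5]
 [265.1 252.9]
 [271.2  44.4]
 [488.3  59.8]
 [288.6 222.2]
 [294.6 106.7]]
```

View pics/w1c.png

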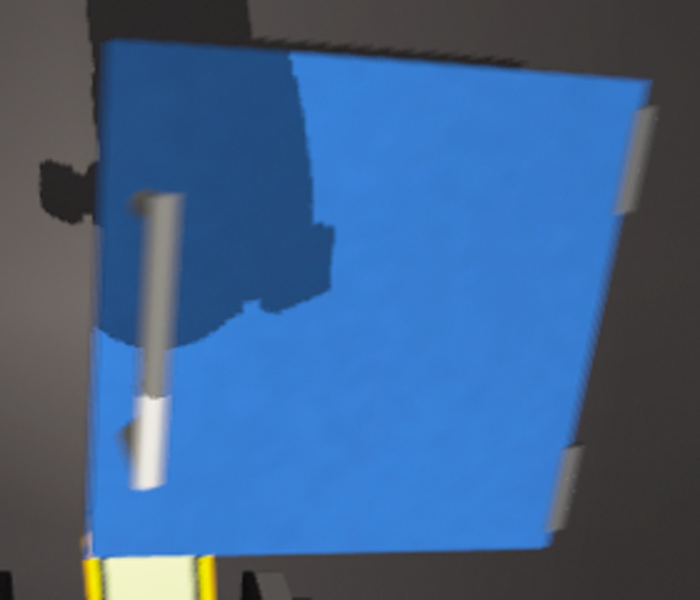

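Run:
```python
from fit import *
from plan import *
w=load('w1.png')
W=np.array([(450,248.8),(266,252.4),(271.2,46),(490,62),(289.6,224.3),(295.6,108)])
def res2(p):
    Rm,o=ext(p); P=flap(pts,p[3])@Rm.T+o
    return np.r_[res(p),(proj(w,P)-W).ravel()]
r=least_squares(res2,np.load('ext.npy'),loss='soft_l1'); p=r.x; print(p,np.degrees(p[2:]),res2(p).reshape(-1,2).round(1)[12:])
np.save('ext.npy',p); Rm,o=ext(p); H=Rm@flap([(0,.196,.046)],p[3])[0]+o; print(H)
yaw=90+np.degrees(p[2])
plan([([H[0],H[1],.29],down(yaw)),([H[0],H[1],H[2]-.017],down(yaw))],maxs=.03)
```

```text
[ 0.55837734  0.13622649 -0.14632163  0.13741925] [-8.38361201  7.87354334] [[-0.3 -0.4]
 [-0.2  0.8]
 [ 1.  -0. ]
 [-0.8 -0.8]
 [-0.4 -1.5]
 [-0.4 -0. ]]
[0.54556868 0.04931439 0.19441583]
[0.058,0.029,0.027,0.005,-0.002,-0.001],
[0.058,0.030,0.027,0.005,-0.002,-0.001],
-- 2
[0.070,0.000,-0.000,0.000,0.000,0.000],
[0.070,0.000,-0.000,0.000,0.000,0.000],
[0.070,0.000,-0.000,-0.000,0.000,0.000],
[0.070,0.000,-0.000,0.000,-0.000,0.000],
-- 6
```

move_arm(deltas=[[[0.058, 0.029, 0.027, 0.005, -0.002, -0.001], [0.058, 0.03, 0.027, 0.005, -0.002, -0.001], [0, 0, 0, 0, 0, 0]]])

```text
time_s: 2.12
tcp_pos: [0.548, 0.0408, 0.2902]
tool_rot: [-91.2, 89.5, -10.8]
wrist_force: [-1.5, 0.1, -1.0]
gripper_width: 0.0426
```

Run:
```python
from plan import *
s=status.read_state(); print(s['tcp_pos'],s['tool_rot'])
H=[.5456,.0493,.1944]; yaw=81.62
plan([([H[0],H[1],H[2]-.017],down(yaw))],maxs=.03)
```

```text
[0.54802422 0.04082204 0.2901679 ] [-91.20612654  89.54914941 -10.80923941]
[0.070,0.003,0.005,-0.002,-0.000,0.001],
[0.070,0.003,0.005,-0.002,-0.000,0.001],
[0.070,0.003,0.005,-0.002,-0.000,0.001],
[0.070,0.002,0.005,-0.002,-0.000,0.001],
-- 4
```

move_arm(deltas=[[[0.03, 0.006, 0.018, -0.007, 0, 0.003], [0.06, 0.003, 0.005, 0, 0, 0], [0.06, 0, 0, 0, 0, 0], [0.06, 0, 0, 0, 0, 0], [0.06, 0, 0, 0, 0, 0], [0, 0, 0, 0, 0, 0]]])

```text
time_s: 2.62
tcp_pos: [0.552, 0.0558, 0.1812]
tool_rot: [-58.4, 89.6, 24.1]
wrist_force: [-1.0, 0.5, -0.8]
gripper_width: 0.0424
```

Run:
```python
from plan import *
c=cap('wrist','w2.png')
s=status.read_state(); print(s['tcp_pos'],s['tool_rot'])
H=[.5456,.0493,.1944]; yaw=81.62
plan([([H[0],H[1],H[2]-.017],down(yaw))],maxs=.03)
```

```text
[0.55346209 0.05605348 0.18318565] [-62.33513908  89.39984179  20.16000992]
[0.014,0.017,-0.019,0.005,0.002,0.003],
-- 1
```

View pics/w2.png

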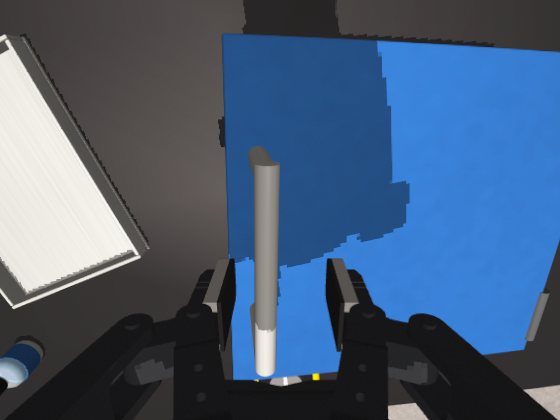

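move_arm(deltas=[[[0.014, 0.017, -0.019, 0.005, 0.002, 0.003], [0, 0, 0, 0, 0, 0], [0, 0, 0, 0, 0, 0]]])

```text
time_s: 2.92
tcp_pos: [0.5485, 0.0502, 0.1802]
tool_rot: [-90.8, 89.8, -9.1]
wrist_force: [-0.6, -0.1, -0.2]
gripper_width: 0.0427
```

move_arm(deltas=[[[0, 0, 0, 0, 0, 0], [0, 0, 0, 0, 0, 0], [0, 0, 0, 0, 0, 0], [0, 0, 0, 0, 0, 0], [0, 0, 0, 0, 0, 0], [0, 0, 0, 0, 0, 0]]], hand=-1, grip_force=30)

```text
time_s: 3.42
tcp_pos: [0.5502, 0.0497, 0.1838]
tool_rot: [-80.3, 89.4, 1.3]
wrist_force: [0.9, 0.1, -1.8]
gripper_width: 0.0088
```

Run:
```python
from plan import *
from fit import ext,flap
s=status.read_state(); print(s['tcp_pos'],s['tool_rot'],s['wrist_force'],s['gripper_width'])
p=np.load('ext.npy');Rm,o=ext(p)
G=s['tcp_pos']+[0,0,.019]; print(Rm.T@(G-o), flap([(0,.196,.046)],p[3]))
q=Rm.T@(G-o); 
a0=np.arctan2(q[2]-.122,.1-q[1])-np.arctan2(.046,.196); print(np.degrees(a0),np.hypot(q[2]-.122,.1-q[1]))
# arc
r=.2013; b=np.arctan2(.046,.196)
way=[]
for a in np.radians(np.arange(20,90,12).tolist()+[92]):
    P=Rm@[q[0],.1-r*np.cos(a+b),.122+r*np.sin(a+b)]+o-[0,0,.019]; way.append((P,down(90+np.degrees(p[2]))))
    print(np.degrees(a),P)
plan(way,maxs=.025)
```

```text
[0.55015431 0.04974075 0.18383954] [-80.30247166  89.41634623   1.31438931] [ 0.85587051  0.12417338 -1.77855911] 0.008793806416662865
[ 0.00447447 -0.08676047  0.20283954] [[ 0.         -0.08785086  0.19441583]]
10.197514541082654 0.20350554286567749
20.0 [0.55282757 0.0678799  0.21324778]
32.0 [0.55670618 0.09419793 0.24585622]
44.0 [0.56148852 0.12664808 0.27222115]
56.0 [0.56696557 0.16381211 0.2911903 ]
68.0 [0.57289795 0.20406579 0.30193463]
80.0 [0.57902639 0.24564982 0.30398457]
92.0 [0.58508306 0.2867468  0.29725052]
[-0.037,-0.000,0.023,0.000,0.000,0.002],
[-0.037,-0.000,0.023,0.000,0.000,0.002],
-- 2
[-0.041,0.000,0.033,0.000,-0.000,0.000],
[-0.041,0.000,0.033,-0.000,0.000,0.000],
-- 4
[-0.033,-0.000,0.041,0.000,0.000,0.000],
[-0.033,-0.000,0.041,0.000,0.000,0.000],
-- 6
[-0.024,0.000,0.047,0.000,0.000,0.000],
[-0.024,0.000,0.047,0.000,0.000,0.000],
-- 8
[-0.013,-0.000,0.051,0.000,0.000,0.000],
[-0.013,-0.000,0.051,0.000,0.000,0.000],
-- 10
[-0.003,0.000,0.053,0.000,0.000,0.000],
[-0.003,0.000,0.053,0.000,0.000,0.000],
-- 12
[0.008,0.000,0.052,0.000,0.000,0.000],
[0.008,-0.000,0.052,0.000,0.000,0.000],
-- 14
```

move_arm(deltas=[[[-0.037, 0, 0.023, 0, 0, 0], [-0.037, 0, 0.023, 0, 0, 0], [-0.041, 0, 0.033, 0, 0, 0], [-0.041, 0, 0.033, 0, 0, 0]]])

```text
time_s: 3.75
tcp_pos: [0.5555, 0.0854, 0.2443]
tool_rot: [-143.1, 89.3, -62.0]
wrist_force: [2.2, 3.8, -8.0]
gripper_width: 0.0087
```

```bash
cat > arc.py <<'E'
from plan import *
from fit import ext,flap
import sys
s=status.read_state(); print(s['tcp_pos'],s['tool_rot'],s['wrist_force'],s['gripper_width'])
p=np.load('ext.npy');Rm,o=ext(p)
G=s['tcp_pos']+.019*-R0(s).as_matrix()[:,0]; q=Rm.T@(G-o); b=np.arctan2(.046,.196)
a0=np.arctan2(q[2]-.122,.1-q[1])-b; r=np.hypot(q[2]-.122,.1-q[1]); print(np.degrees(a0),r); r=(.2013+r)/2
way=[]
for a in np.radians(np.arange(np.degrees(a0)+7,float(sys.argv[1])+.1,7)):
    P=Rm@[q[0],.1-r*np.cos(a+b),.122+r*np.sin(a+b)]+o-[0,0,.019]; way.append((P,down(90+np.degrees(p[2]))))
plan(way,maxs=.03)
E
python3 arc.py 100
```

```text
[0.55552872 0.08535252 0.24434316] [-143.13823223   89.26752578  -61.98697428] [ 2.18634303  3.82144736 -7.99658146] 0.008715123981148194
29.9851146915837 0.20650132404986193
[-0.039,0.000,0.050,-0.003,-0.003,0.002],
-- 1
[-0.037,-0.000,0.050,-0.000,0.000,-0.000],
-- 2
[-0.030,-0.000,0.054,-0.000,-0.000,0.000],
-- 3
[-0.024,-0.000,0.058,0.000,0.000,-0.000],
-- 4
[-0.016,0.000,0.060,-0.000,-0.000,0.000],
-- 5
[-0.009,-0.000,0.062,0.000,0.000,-0.000],
-- 6
[-0.001,0.000,0.062,-0.000,-0.000,0.000],
-- 7
[0.006,-0.000,0.062,0.000,0.000,-0.000],
-- 8
[0.014,0.000,0.061,-0.000,-0.000,0.000],
-- 9
[0.021,-0.000,0.059,0.000,0.000,-0.000],
-- 10
```

move_arm(deltas=[[[-0.034, 0, 0.05, -0.003, -0.003, 0.002], [-0.034, 0, 0.052, 0, 0, 0], [-0.028, 0, 0.054, 0, 0, 0], [-0.022, 0, 0.058, 0, 0, 0]]])

```text
time_s: 4.08
tcp_pos: [0.5658, 0.1522, 0.2955]
tool_rot: [172.0, 88.4, -107.0]
wrist_force: [-2.4, -6.9, 8.0]
gripper_width: 0.0085
```

```bash
python3 arc.py 100
```

```text
[0.56579186 0.15221459 0.29553357] [ 171.95820546   88.40944126 -107.04478676] [-2.36989298 -6.89794893  7.96141161] 0.008534962416619636
53.57611134176824 0.20948954485397908
[-0.013,0.001,0.064,-0.003,-0.009,-0.001],
-- 1
[-0.014,-0.000,0.061,0.000,0.000,0.000],
-- 2
[-0.006,-0.000,0.062,0.000,0.000,0.000],
-- 3
[0.001,0.000,0.063,0.000,0.000,0.000],
-- 4
[0.009,-0.000,0.062,0.000,0.000,0.000],
-- 5
[0.017,-0.000,0.060,0.000,0.000,0.000],
-- 6
```

move_arm(deltas=[[[0.005, 0, 0.058, -0.003, -0.009, -0.001], [-0.008, 0, 0.06, 0, 0, 0], [-0.002, 0, 0.06, 0, 0, 0]]])

```text
time_s: 4.33
tcp_pos: [0.5767, 0.2102, 0.3088]
tool_rot: [177.5, 89.2, -101.4]
wrist_force: [-3.3, -3.0, 5.1]
gripper_width: 0.0084
```

```bash
python3 arc.py 100
```

```text
[0.57665986 0.21021634 0.30876334] [ 177.54175097   89.15543399 -101.40544675] [-3.29862288 -3.03552252  5.07940568] 0.008397975641328053
70.17884259152791 0.20713953725698703
[0.003,0.001,0.064,-0.003,-0.005,-0.000],
-- 1
[0.004,-0.000,0.062,0.000,0.000,0.000],
-- 2
[0.012,-0.000,0.061,0.000,0.000,0.000],
-- 3
[0.019,-0.000,0.059,0.000,0.000,0.000],
-- 4
```

move_arm(deltas=[[[0.01, 0, 0.06, -0.003, -0.005, 0], [0.008, 0, 0.06, 0, 0, 0], [0.014, 0, 0.058, 0, 0, 0], [0.01, 0, 0.02, 0, 0, 0], [0, 0, 0, 0, 0, 0], [0, 0, 0, 0, 0, 0]]])

```text
time_s: 4.83
tcp_pos: [0.5895, 0.2933, 0.3014]
tool_rot: [-49.2, 89.7, 32.6]
wrist_force: [-0.9, -0.0, 2.3]
gripper_width: 0.009
```

```bash
python3 arc.py 100
python3 - <<'E'
from h import *
cap('scene','s3.png');cap('top','t3.png');cap('wrist','w3.png')
E
```

```text
[0.58951134 0.2932894  0.30135826] [-49.19493093  89.70464861  32.64708816] [-0.87687447 -0.0066153   2.32541681] 0.008977154745940236
93.58460177551162 0.2071933205171935
```

View pics/t3.png

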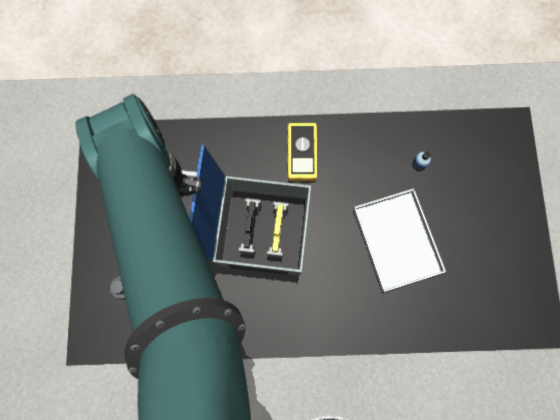

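View pics/w3.png

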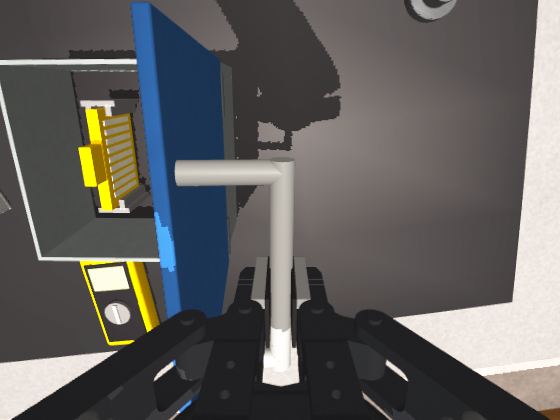

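move_arm(deltas=[[[0, 0, 0, 0, 0, 0], [0, 0, 0, 0, 0, 0], [0, 0, 0, 0, 0, 0], [0, 0, 0, 0, 0, 0], [0, 0, 0, 0, 0, 0]]], hand=-0.5)

```text
time_s: 5.4
tcp_pos: [0.5886, 0.288, 0.3006]
tool_rot: [-50.6, 89.9, 30.9]
wrist_force: [-0.1, -0.0, -0.1]
gripper_width: 0.0211
```

```bash
python3 arc.py 10
python3 - <<'E'
from h import *
cap('wrist','w4.png')
E
```

```text
[0.58864306 0.28802566 0.3005658 ] [-50.61648395  89.90314755  30.87649353] [-0.11043528 -0.03171255 -0.1048757 ] 0.02114343729309693
92.2327123792985 0.20496355973518698
```

View pics/w4.png

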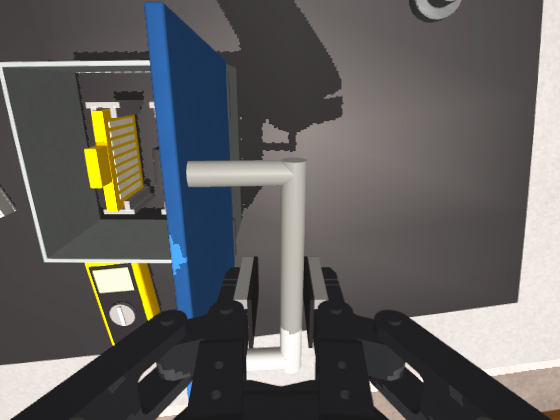

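move_arm(deltas=[[[-0.03, 0, 0, 0, 0, 0], [-0.05, 0, 0, 0, 0, 0], [-0.06, 0, 0, 0, 0, 0], [-0.06, 0, 0, 0, 0, 0], [-0.06, 0, 0, 0, 0, 0], [0, 0, 0, 0, 0, 0]]])

```text
time_s: 5.95
tcp_pos: [0.5876, 0.2875, 0.4107]
tool_rot: [120.9, 89.9, -157.6]
wrist_force: [1.2, 0.4, 0.8]
gripper_width: 0.0212
```

Run:
```python
from plan import *
from fit import ext
s=status.read_state(); print(s['tcp_pos'],s['joints'].round(0))
p=np.load('ext.npy');Rm,o=ext(p)
P=Rm@[0,-.034,.100]+o; print('tab',P)
P[2]=.40; plan([(P,down(90+np.degrees(p[2])))],maxs=.035)
```

```text
[0.58759266 0.28746714 0.41065302] [-37.  20.  10.  90.  -4.  70.  55.]
tab [0.55342014 0.10258981 0.1       ]
[0.005,0.003,-0.078,-0.000,-0.000,-0.000],
[0.005,0.003,-0.078,-0.000,-0.000,-0.000],
[0.004,0.003,-0.078,-0.000,-0.000,-0.000],
[0.004,0.003,-0.078,-0.000,-0.000,-0.000],
[0.004,0.003,-0.078,-0.000,-0.000,-0.000],
[0.004,0.003,-0.078,-0.000,-0.000,-0.000],
-- 6
```

move_arm(deltas=[[[0.005, 0.003, -0.078, 0, 0, 0], [0.005, 0.003, -0.078, 0, 0, 0], [0.004, 0.003, -0.078, 0, 0, 0], [0.004, 0.003, -0.078, 0, 0, 0], [0.004, 0.003, -0.078, 0, 0, 0], [0.004, 0.003, -0.07, 0, 0, 0], [0, 0, 0, 0, 0, 0]]], hand=0)

```text
time_s: 6.53
tcp_pos: [0.5534, 0.1036, 0.4046]
tool_rot: [-45.8, 89.5, 36.1]
wrist_force: [0.3, -0.8, 1.2]
gripper_width: 0.0429
```

Run:
```python
from h import *
cap('scene','s5.png');cap('top','t5.png');cap('wrist','w5.png')
print(status.read_state()['tcp_pos'])
```

```text
[0.5544688  0.11196928 0.40470376]
```

View pics/t5.png

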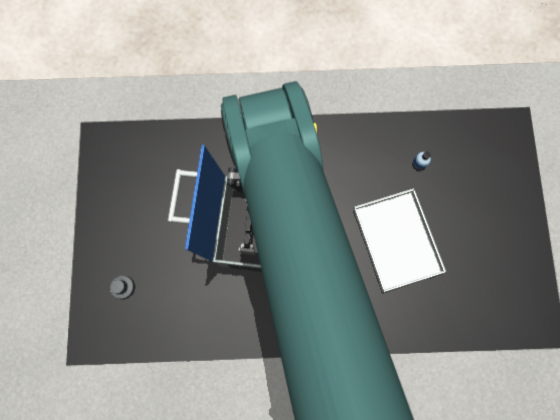

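View pics/w5.png

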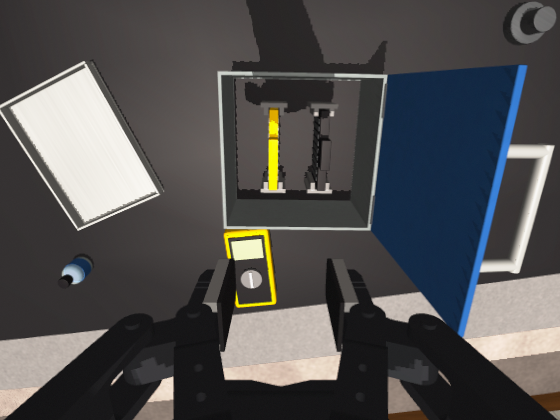

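View pics/s5.png

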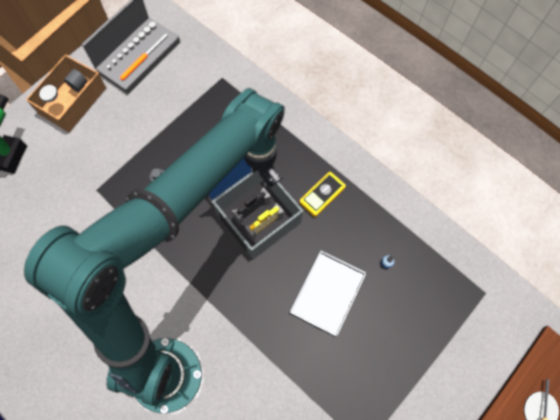

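Run:
```python
from h import *
c=load('w5.png')['color'][:,:,::-1]; cv2.imwrite('pics/w5c.png',cv2.resize(c[60:240,205:400],None,fx=3.3,fy=3.3,interpolation=cv2.INTER_CUBIC))
c=load('t3.png')['color'][:,:,::-1]; cv2.imwrite('pics/t3c.png',cv2.resize(c[170:280,205:320],None,fx=5,fy=5,interpolation=cv2.INTER_CUBIC))
```

```text
(no output)
```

View pics/w5c.png

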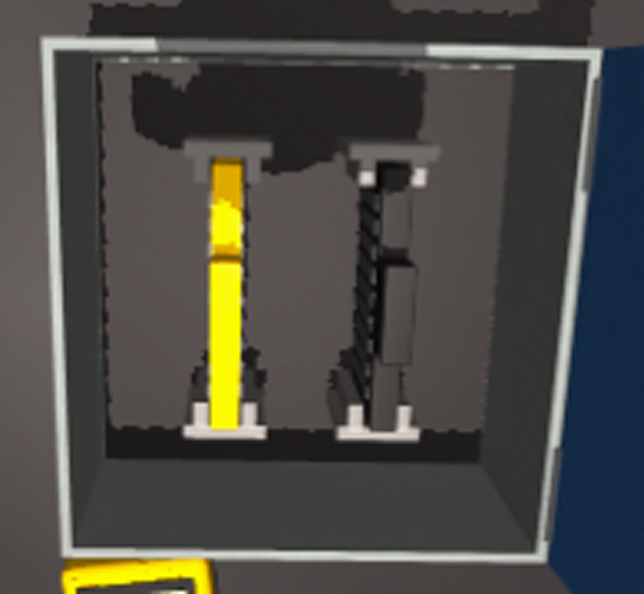

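View pics/t3c.png

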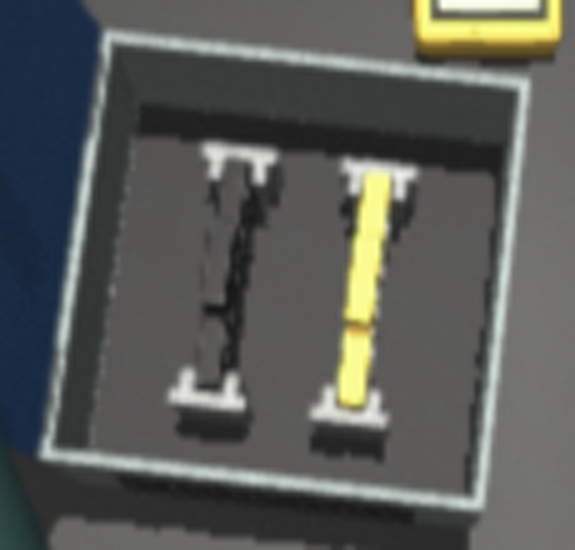

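Run:
```python
from fit import *
from plan import *
w=load('w5.png'); t=load('t3.png')
C=np.array([(-.1,-.1,.122),(-.1,.1,.122),(.1,.1,.122),(.1,-.1,.122)])
W=np.array([(217.7,71.5),(386.8,75.2),(370.5,230.3),(224.7,228.5)]); T=np.array([(301,272),(213.4,261.6),(226.2,176.6),(311,186.4)])
def f(p,which=3):
    Rm,o=ext(p); P=C@Rm.T+o; r=[]
    if which&1:r.append((proj(w,P)-W).ravel())
    if which&2:r.append((proj(t,P)-T).ravel())
    return np.concatenate(r)
print(np.load('ext.npy'))
for k in (1,2,3):
    r=least_squares(f,[.558,.136,-.146],args=(k,)); p=r.x; print(k,p,np.degrees(p[2]),f(p,k).reshape(-1,2).round(1).tolist())
old=np.load('ext.npy')[:3]; pp=(p+old)/2; np.save('ext2.npy',pp)
Rm,o=ext(pp)
tab=np.array([(.02,-.034,.112),(-.02,-.034,.112)])
print('tab top in wrist',proj(w,tab@Rm.T+o),'top',proj(t,tab@Rm.T+o)); P=Rm@[0,-.034,.1]+o; print(P)
yaw=90+np.degrees(pp[2])
plan([([P[0],P[1],.30],down(yaw)),([P[0],P[1],.16],down(yaw))],maxs=.03)
```

```text
[ 0.55837734  0.13622649 -0.14632163  0.13741925]
1 [ 0.55852577  0.13881902 -0.1500439 ] -8.59688209742325 [[-0.0, 0.2], [0.6, -0.5], [-0.0, 0.0], [-0.6, 0.5]]
2 [ 0.55588557  0.13572445 -0.1546133 ] -8.85868957519366 [[0.4, 0.3], [-0.3, -0.1], [-0.2, -0.2], [0.1, -0.1]]
3 [ 0.55792094  0.13808538 -0.15127177] -8.667234005916646 [[-0.7, -0.4], [0.1, -0.8], [-0.7, -0.2], [-1.3, 0.1], [-0.5, -0.7], [-1.2, -0.8], [-1.4, -0.9], [-1.1, -1.1]]
tab top in wrist [[271.9401956  170.2517763 ]
 [272.12974774 139.59086934]] top [[278.0733724  216.29882517]
 [276.04666806 233.27473791]]
[0.5531087  0.10353163 0.1       ]
[0.065,0.001,-0.006,0.001,0.001,0.001],
[0.065,0.000,-0.006,0.001,0.001,0.001],
[0.065,0.000,-0.006,0.001,0.001,0.001],
[0.065,0.000,-0.006,0.001,0.001,0.001],
-- 4
[0.070,-0.000,0.000,0.000,0.000,0.000],
[0.070,-0.000,0.000,0.000,0.000,0.000],
[0.070,-0.000,0.000,0.000,0.000,0.000],
[0.070,-0.000,0.000,0.000,0.000,0.000],
[0.070,-0.000,0.000,0.000,0.000,-0.000],
-- 9
```

move_arm(deltas=[[[0.065, 0.001, -0.015, 0.001, 0.001, 0.001], [0.065, 0, -0.009, 0.001, 0.001, 0.001], [0.065, 0, 0, 0.001, 0.001, 0.001], [0.065, 0, 0, 0.001, 0.001, 0.001], [0.07, 0, 0, 0, 0, 0], [0.07, 0, 0, 0, 0, 0], [0.07, 0, 0, 0, 0, 0], [0.06, 0, 0, 0, 0, 0], [0, 0, 0, 0, 0, 0], [0, 0, 0, 0, 0, 0]]])

```text
time_s: 7.52
tcp_pos: [0.5609, 0.1306, 0.1875]
tool_rot: [-16.5, 89.1, 67.1]
wrist_force: [0.5, -1.0, 0.4]
gripper_width: 0.0427
```

Run:
```python
from plan import *
cap('wrist','w6.png')
p=np.load('ext2.npy')
s=status.read_state(); print(s['tcp_pos'],s['wrist_force'])
plan([([.5531,.1035,.15],down(90+np.degrees(p[2]))),([.5531,.1035,.084],down(90+np.degrees(p[2])))],maxs=.025)
```

```text
[0.56063058 0.13087808 0.18762672] [-0.27775521 -0.39171711 -0.53185064]
[0.046,0.006,-0.036,0.006,0.002,0.001],
[0.047,0.005,-0.036,0.006,0.002,0.001],
-- 2
[0.055,0.000,-0.000,0.000,0.000,0.000],
[0.055,0.000,-0.000,0.000,0.000,0.000],
[0.055,0.000,-0.000,-0.000,-0.000,0.000],
-- 5
```

View pics/w6.png

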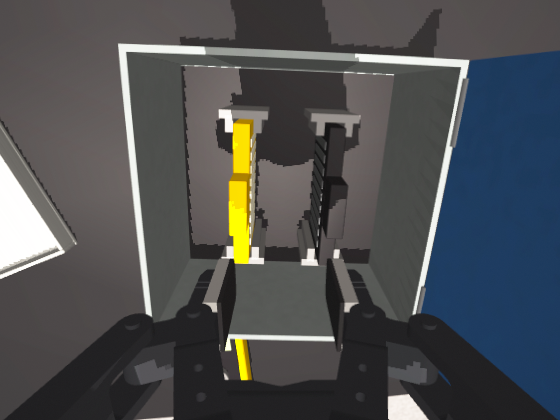

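move_arm(deltas=[[[0.02, 0.006, -0.036, 0.006, 0.002, 0.001], [0.02, 0.005, -0.034, 0.006, 0.002, 0.001], [0, 0, 0, 0, 0, 0], [0, 0, 0, 0, 0, 0], [0, 0, 0, 0, 0, 0]]])

```text
time_s: 7.98
tcp_pos: [0.5561, 0.1022, 0.1751]
tool_rot: [-47.3, 89.5, 34.0]
wrist_force: [-0.7, 0.3, 0.2]
gripper_width: 0.043
```

```bash
cat > g.py <<'E'
from plan import *
import sys
p=np.load('ext2.npy')
s=status.read_state(); print(s['tcp_pos'],s['wrist_force'],s['gripper_width'],s['qvel'].round(1))
plan([([.5531,.1035,float(z)],down(90+np.degrees(p[2]))) for z in sys.argv[1:]],maxs=.025)
E
python3 g.py 0.15 0.084
```

```text
[0.55606974 0.10221899 0.17511463] [-0.71523548  0.34767629  0.16379134] 0.04295707265285931 [ 0.5 -0.7  0.1 -0.4 -0.2 -0.2 -0.1]
[0.031,0.004,0.001,-0.001,0.001,0.001],
[0.031,0.004,0.001,-0.001,0.001,0.001],
-- 2
[0.055,0.000,0.000,0.000,0.000,0.000],
[0.055,0.000,0.000,0.000,0.000,0.000],
[0.055,0.000,0.000,0.000,0.000,0.000],
-- 5
```

move_arm(deltas=[[[0.031, 0.004, 0.002, -0.001, 0.001, 0.001], [0.031, 0.004, 0.002, -0.001, 0.001, 0.001], [0.03, 0, 0, 0, 0, 0], [0, 0, 0, 0, 0, 0], [0, 0, 0, 0, 0, 0]]])

```text
time_s: 8.4
tcp_pos: [0.5543, 0.1053, 0.1363]
tool_rot: [-73.5, 89.9, 8.2]
wrist_force: [0.1, -0.3, 0.2]
gripper_width: 0.0427
```

```bash
python3 g.py 0.084;python3 - <<'E'
from h import *
cap('wrist','w7.png')
E
```

```text
[0.5543428  0.10528546 0.1362574 ] [ 0.13372656 -0.28531874  0.16732873] 0.04274771833323932 [-0.1  1.7 -0.5  1.  -0.2 -0.6  0.3]
[0.044,0.001,-0.002,0.000,0.000,0.000],
[0.044,0.001,-0.002,0.000,0.000,0.000],
[0.044,0.001,-0.002,0.000,0.000,0.000],
-- 3
```

View pics/w7.png

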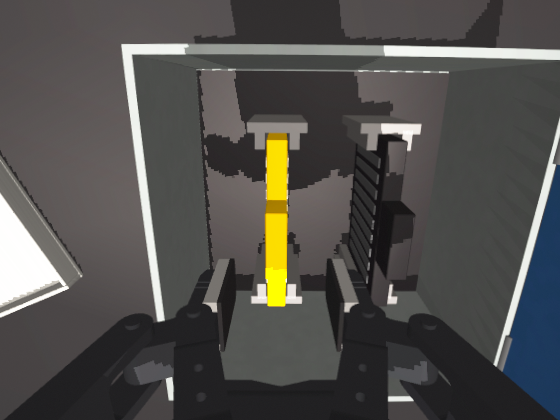

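move_arm(deltas=[[[0.044, 0.001, -0.003, 0, 0, 0], [0.044, 0.001, -0.003, 0, 0, 0], [0.036, 0.001, -0.002, 0, 0, 0], [0, 0, 0, 0, 0, 0], [0, 0, 0, 0, 0, 0]]])

```text
time_s: 8.87
tcp_pos: [0.5551, 0.104, 0.0868]
tool_rot: [-65.4, 89.6, 16.4]
wrist_force: [-0.7, -0.6, 0.3]
gripper_width: 0.0426
```

```bash
python3 g.py 0.084;python3 - <<'E'
from h import *
cap('wrist','w8.png')
E
```

```text
[0.55508531 0.10396866 0.08681528] [-0.66428841 -0.55876058  0.34989835] 0.04257811529566588 [-0.1  0.9 -0.2  0.4 -0.1 -0.   0.1]
[0.007,0.005,-0.002,0.002,0.001,0.002],
-- 1
```

View pics/w8.png

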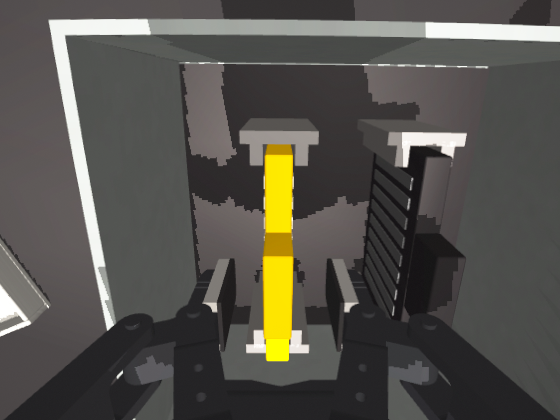

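move_arm(deltas=[[[0.006, 0.005, -0.003, 0.002, 0.001, 0.002], [0, 0, 0, 0, 0, 0], [0, 0, 0, 0, 0, 0], [0, 0, 0, 0, 0, 0], [0, 0, 0, 0, 0, 0], [0, 0, 0, 0, 0, 0]]], hand=-1, grip_force=60)

```text
time_s: 9.42
tcp_pos: [0.5548, 0.1038, 0.0879]
tool_rot: [-68.3, 89.7, 13.1]
wrist_force: [-0.4, 0.8, -1.4]
gripper_width: 0.0109
```

```bash
python3 g.py 0.12 0.22;python3 - <<'E'
from h import *
cap('wrist','w9.png')
E
```

```text
[0.55476586 0.10379444 0.08792455] [-0.3815876   0.78410259 -1.39395034] 0.010895923411510527 [-0.2 -0.3  0.  -0.   0.1  0.   0.1]
[-0.040,0.002,-0.001,-0.000,0.000,0.001],
[-0.040,0.002,-0.001,-0.000,0.000,0.001],
-- 2
[-0.062,-0.000,0.000,0.000,0.000,0.000],
[-0.062,-0.000,0.000,0.000,0.000,-0.000],
[-0.063,-0.000,0.000,-0.000,0.000,0.000],
[-0.062,0.000,0.000,0.000,0.000,0.000],
-- 6
```

View pics/w9.png

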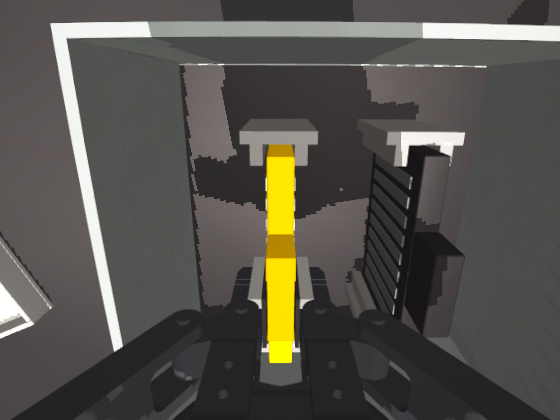

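Gripped. Draw straight up, slowly at first.

move_arm(deltas=[[[-0.02, 0, 0, 0, 0, 0], [-0.03, 0, 0, 0, 0, 0], [-0.03, 0, 0, 0, 0, 0], [-0.03, 0, 0, 0, 0, 0], [-0.03, 0, 0, 0, 0, 0]]])

```text
time_s: 9.88
tcp_pos: [0.5523, 0.1031, 0.1449]
tool_rot: [135.4, 90.0, -143.1]
wrist_force: [-0.6, 0.2, -1.6]
gripper_width: 0.011
```

```bash
python3 g.py 0.25
```

```text
[0.55232757 0.10309899 0.14488805] [-0.57162336  0.23900385 -1.57044149] 0.010981502640767629 [ -3.7 -13.5   4.7  -5.    3.8  18.5  -3.3]
[-0.053,-0.000,0.000,-0.000,-0.000,-0.000],
[-0.053,-0.000,0.000,-0.000,-0.000,-0.000],
[-0.053,-0.000,0.000,-0.000,-0.000,-0.000],
[-0.053,-0.000,0.000,-0.000,-0.000,-0.000],
[-0.053,-0.000,0.000,-0.000,-0.000,-0.000],
-- 5
```

move_arm(deltas=[[[-0.05, 0, 0, 0, 0, 0], [-0.05, 0, 0, 0, 0, 0], [-0.05, 0, 0, 0, 0, 0], [-0.05, 0, 0, 0, 0, 0], [-0.05, 0, 0, 0, 0, 0], [-0.02, 0, 0, 0, 0, 0], [0, 0, 0, 0, 0, 0], [0, 0, 0, 0, 0, 0]]])

```text
time_s: 10.55
tcp_pos: [0.5519, 0.1023, 0.2636]
tool_rot: [-68.1, 89.7, 13.2]
wrist_force: [-0.1, 0.5, -1.0]
gripper_width: 0.0108
```

Run:
```python
from plan import *
cap('wrist','w10.png');cap('top','t10.png');cap('scene','s10.png')
s=status.read_state(); print(s['tcp_pos'],s['wrist_force'],s['gripper_width'],s['tool_rot'])
# tool z along tray y: tray yaw 15.2
plan([([.522,-.197,.27],down(90+15.2))],maxs=.03)
```

```text
[0.5512287  0.10221078 0.26220104] [-0.47983478  0.59193248 -0.64554619] 0.010626294005771676 [-75.32862657  89.8922132    6.03533279]
[-0.002,-0.004,-0.068,-0.012,0.000,0.000],
[-0.002,-0.001,-0.068,-0.012,0.000,0.000],
[-0.002,0.002,-0.068,-0.012,0.000,0.000],
[-0.002,0.004,-0.068,-0.012,0.000,0.000],
[-0.002,0.007,-0.068,-0.012,0.000,0.000],
[-0.002,0.009,-0.068,-0.012,0.000,0.000],
[-0.002,0.012,-0.067,-0.012,0.000,0.000],
[-0.002,0.014,-0.067,-0.012,0.000,0.000],
[-0.002,0.017,-0.066,-0.012,0.000,0.000],
[-0.002,0.019,-0.066,-0.012,0.000,0.000],
[-0.002,0.022,-0.065,-0.012,0.000,0.000],
-- 11
```

View pics/w10.png

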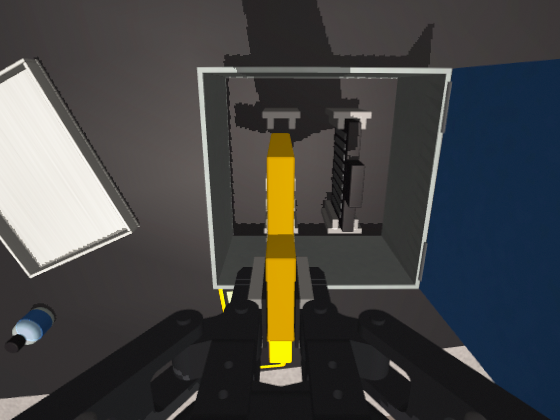

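View pics/s10.png

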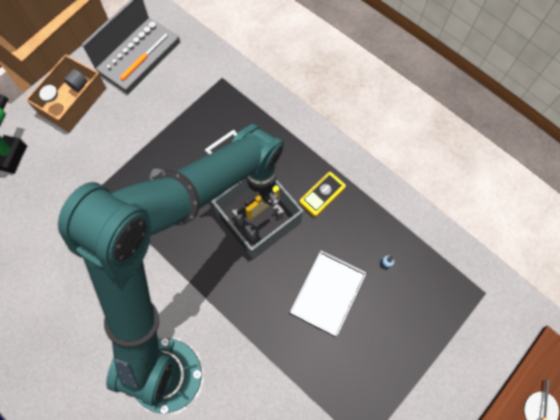

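move_arm(deltas=[[[-0.006, -0.004, -0.04, -0.012, 0, 0], [-0.006, -0.001, -0.06, -0.012, 0, 0], [-0.002, 0.002, -0.068, -0.012, 0, 0], [-0.002, 0.004, -0.068, -0.012, 0, 0], [-0.002, 0.007, -0.068, -0.012, 0, 0], [-0.002, 0.009, -0.068, -0.012, 0, 0], [-0.002, 0.012, -0.067, -0.012, 0, 0], [-0.002, 0.014, -0.067, -0.012, 0, 0], [-0.002, 0.017, -0.05, -0.012, 0, 0], [-0.002, 0.019, -0.04, -0.012, 0, 0]]])

```text
time_s: 11.53
tcp_pos: [0.52, -0.1407, 0.2589]
tool_rot: [70.5, 88.6, 175.4]
wrist_force: [0.9, -0.1, -1.5]
gripper_width: 0.0109
```

move_arm(deltas=[[[0, 0, -0.03, 0, 0, 0], [0, 0, 0, 0, 0, 0], [0, 0, 0, 0, 0, 0], [0, 0, 0, 0, 0, 0], [0, 0, 0, 0, 0, 0]]])

```text
time_s: 11.95
tcp_pos: [0.518, -0.1569, 0.2535]
tool_rot: [71.9, 87.9, 176.3]
wrist_force: [-0.7, -0.1, -1.5]
gripper_width: 0.0113
```

Run:
```python
from plan import *
cap('wrist','w11.png')
s=status.read_state(); print(s['tcp_pos'],s['wrist_force'],s['gripper_width'],s['tool_rot'])
plan([([.522,-.197,.23],down(90+15.2)),([.522,-.197,.165],down(90+15.2))],maxs=.03)
```

```text
[ 0.51809445 -0.15651854  0.25348127] [-0.71912032 -0.06585998 -1.52600146] 0.011001910130560778 [ 71.49575786  87.92048667 175.98340219]
[0.029,0.007,-0.051,-0.002,0.002,-0.005],
[0.029,0.008,-0.050,-0.002,0.002,-0.005],
-- 2
[0.054,0.000,0.000,-0.000,0.000,0.000],
[0.054,0.000,-0.000,0.000,0.000,0.000],
[0.054,0.000,-0.000,0.000,0.000,0.000],
-- 5
```

View pics/w11.png

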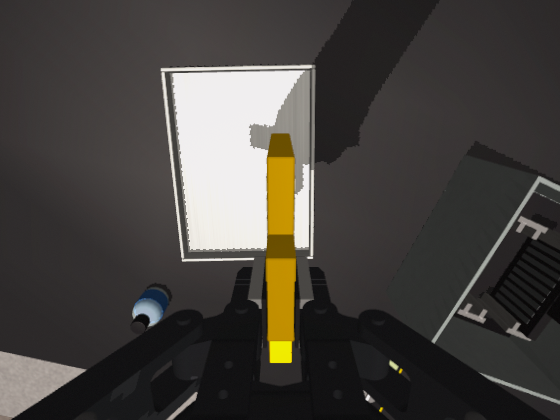

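move_arm(deltas=[[[0.015, 0.007, -0.051, -0.002, 0.002, -0.005], [0.015, 0.008, -0.05, -0.002, 0.002, -0.005], [0, 0, 0, 0, 0, 0], [0, 0, 0, 0, 0, 0], [0, 0, 0, 0, 0, 0]]])

```text
time_s: 12.42
tcp_pos: [0.5243, -0.1901, 0.2405]
tool_rot: [23.8, 89.8, 129.7]
wrist_force: [0.2, 0.2, -0.7]
gripper_width: 0.0108
```

Run:
```python
from plan import *
w=load('w11.png'); TT=np.array([atz(w,u,v,.025) for u,v in [(163,69),(314,66),(312,259),(184,261)]]); print(TT.round(3),TT.mean(0)); print(np.linalg.norm(np.diff(TT,axis=0),axis=1))
cap('wrist','w12.png')
s=status.read_state(); print(s['tcp_pos'],s['wrist_force'],s['gripper_width'],s['tool_rot'])
plan([([.522,-.197,.155],down(90+15.2))],maxs=.025)
```

```text
[[ 0.439 -0.298  0.025]
 [ 0.398 -0.148  0.025]
 [ 0.609 -0.09   0.025]
 [ 0.649 -0.24   0.025]] [ 0.52387561 -0.19403387  0.025     ]
[0.15576246 0.21840182 0.15529461]
[ 0.52452211 -0.18947877  0.24057898] [ 0.2428685   0.33349046 -0.96510941] 0.010807769949126472 [ 14.46962566  89.82716    120.43933248]
[0.053,0.003,-0.004,0.001,0.000,-0.000],
[0.053,0.003,-0.004,0.001,0.000,-0.000],
[0.053,0.003,-0.004,0.001,0.000,-0.000],
[0.053,0.003,-0.004,0.001,0.000,-0.000],
-- 4
```

move_arm(deltas=[[[0.03, 0.003, -0.004, 0.001, 0, 0], [0.05, 0.003, -0.004, 0.001, 0, 0], [0.05, 0.002, -0.004, 0.001, 0, 0], [0.05, 0, -0.004, 0, 0, 0], [0.02, 0, 0, 0, 0, 0], [0, 0, 0, 0, 0, 0], [0, 0, 0, 0, 0, 0], [0, 0, 0, 0, 0, 0], [0, 0, 0, 0, 0, 0], [0, 0, 0, 0, 0, 0]]])

```text
time_s: 13.3
tcp_pos: [0.5306, -0.1868, 0.164]
tool_rot: [-78.4, 89.4, 27.8]
wrist_force: [0.9, 0.4, -0.7]
gripper_width: 0.0113
```

Run:
```python
from plan import *
cap('wrist','w13.png');cap('scene','s13.png');cap('top','t13.png')
s=status.read_state(); print(s['tcp_pos'],s['wrist_force'],s['gripper_width'],s['tool_rot'],s['qvel'])
M=R0(s).as_matrix(); print(M.round(3))
for n in (-1,1):
    E=s['tcp_pos']+.08*M[:,0]+n*.055*M[:,1]-0; d=E-[.523,-.196,0]; a=np.radians(15.2)
    print(E, np.cos(a)*d[0]+np.sin(a)*d[1], -np.sin(a)*d[0]+np.cos(a)*d[1])
```

```text
[ 0.53040749 -0.18697352  0.16384489] [ 0.55271936  0.29498602 -0.70619278] 0.010800977021990957 [-77.94506207  89.3651358   28.25875276] [ 0.07699758  0.34275194  0.02815004  0.24337449 -0.06880463 -0.07949592
 -0.07649928]
[[ 0.01  -0.96  -0.279]
 [ 0.005 -0.279  0.96 ]
 [-1.    -0.011  0.002]]
[ 0.58400049 -0.17120738  0.08444578] 0.06536683330702821 0.007931623184017307
[ 0.47837604 -0.2019003   0.08325383] -0.04460985213047209 0.006006027752407922
```

View pics/w13.png

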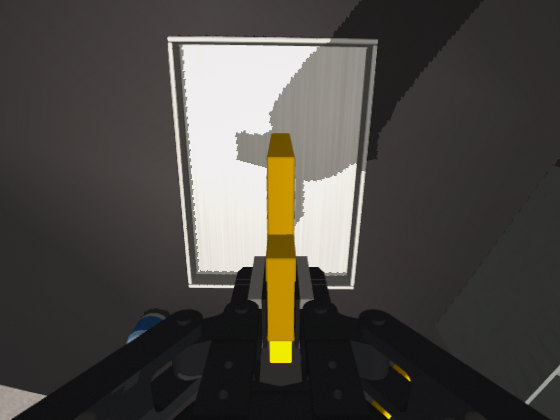

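View pics/s13.png

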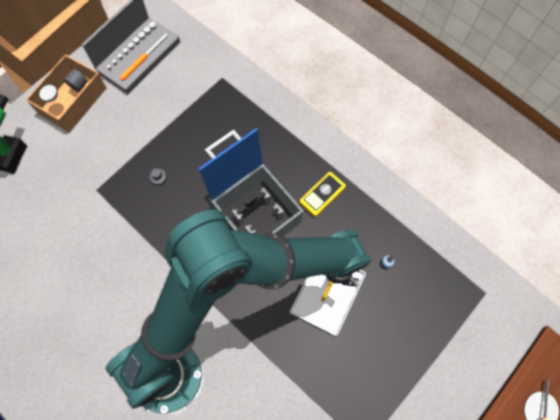

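View pics/t13.png

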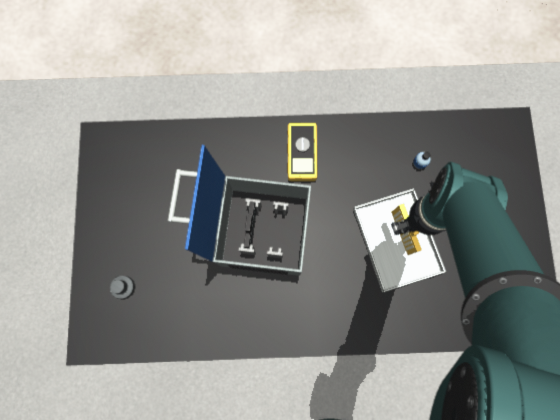

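```bash
python3 -c "
from rig import robot,status
print(robot.sign_off()); s=status.read_state(); print(s['time_s'],s['tcp_pos'],s['gripper_width'])"
```

```text
the job is handed in; nothing more can be done
None
the job is handed in; nothing more can be done
```

I swung the blue flap up by its bar to about 92° and left it standing. I then drew the yellow pre-filter straight up out of the −y slot and handed in at about 13.5 s, with the plate still gripped upright over the tray.

**Plate at hand-in:** worked out from the tool pose, the lower edge was about 84 mm above the bench (the tray's underside). It spanned tray x from −0.045 to +0.065 m and y from about +0.006 to +0.008 m, well inside the tray. The tilt was under 1°, the gripper opening 11 mm, and the arm practically still.

**Rest of the scene:** the last pictures show the flap open and the carbon filter in its slot. The tray, meter, oil and pinion look where they were.

**Disagreements:**
- The camera estimates of the extractor and tray positions differed by 2–3 mm between views.
- The arm drifted by up to 27 mm after fast moves. I corrected this before closing on the tab.
- The final pose ended about 9–14 mm from its target (about 8 mm in x, 10 mm in y and 9–14 mm in height). I left it because it was well within the limits.

I couldn't read the state after handing in, so these checks are from just before it.

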